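Ease the ratchet press by one notch

ROBOT

A 6-joint arm with a two-finger parallel gripper is mounted at the origin on a cart in front of the work surface, level with it; the furniture and walls round the work are solid. World frame = base frame: x ahead of the robot, y to its left, z up, the work surface at z = 0. Lengths are in mm, angles in rad, forces in N, time in s.
With the tool pointing down it reaches from about 300 to 775 mm from the base axis. Payload 14.6 kg.
Tool frame: the origin (TCP) lies between the finger pads; the fingertips stand 25 mm ahead of it and the grasp point (between the pads) lies 6 mm ahead of it; z points along the fingers, y is the line along which they close (so a half turn about z gives the same grasp; the last joint's range is limited). The gripper opens to 94 mm and grips with 3 to 60 N. Pads are 16 mm wide; open, the fingers measure 119 mm over their backs; the gripper's body (75 mm by 177 mm) begins 78 mm behind the grasp point.
Start: joints at [-1.25, 0.3, 1.521, -0, 1.321, -0.067], TCP at [207.976, -509.152, 230.446] pointing down, gripper open.
Joint ranges: [-3.03, 3.03], [-0.79, 2.21], [0.23, 2.52], [-1.04, 4.18], [0, 3.07], [-2.55, 2.55]. Speed limits (rad/s): [2.22, 2.22, 2.57, 3.14, 3.14, 3.14].

INTERFACE

Orientations are given as [roll, pitch, yaw] about the fixed x, y, z axes, in that order (R = Rz(yaw) Ry(pitch) Rx(roll)).
In Python, from cell import manip gives the robot as it stands. The module is installed in compiled form; this text tells all that it offers.
- The arm moves only by the tool step_arm, never from a script. Its argument "series" is one flat list of numbers, 5 for each row, row after row: the shift along the world's x, y, z in mm, then the turn about the world's z in rad, then the closure, from 0 (fully open) to 1 (shut). In form: [dx, dy, dz, spin, jaw, dx, dy, dz, spin, jaw, ...]. A call has 1 to 20 rows; each row shifts and turns the commanded pose from where the row before left it; what a row does not reach is not made up. A row lasts 1/8 s, in which the tool goes at most 62.5 mm and 10.7 degrees, less where a joint would pass 70% of its speed; a pose out of reach is approached as far as the arm can. A call is refused whole if a number of a shift passes 62.5 or a number of a turn 0.188, either way. A call with a gripper value outside its range is refused whole. The fingers move at their own pace and stop on an object; "squeeze" is the grip in N (left out, the last holds). Time passes only in rows, so rows that do not move let the fingers close. It gives the time, the measured TCP pose, the force, the opening and the grip force at its end, in the units of the state.
- manip.read_state(): the state, without advancing time (a new reading comes with each control period).
- manip.camera(name): name is "scene" or "side" or "wrist"; returns (picture, depth): 420x560x3 uint8, blue, green, red; 420x560 float32, mm along the optical axis (not along the pixel's ray), 0 where there is no reading.
- manip.camera_info(name): a dict with "fovy" (degrees; the focal length in pixels is half the picture's height over the tangent of half this angle, whatever the lens; pixels are square), "cx", "cy" (the principal point, pixels), "eye" and "orientation" of the camera in the world. Camera axes: x right, y down, z forward; pixel columns grow to the right and rows downward; lengths in mm; the calibration is good to about 2 mm. The wrist camera is an equidistant fisheye: a pixel r from the principal point sees the ray r / f radians off the axis. A picture is of the moment at which its call begins: read the wrist's pose just before it. camera_info takes no time and is no camera call; for the wrist camera it gives the pose at the moment of the call.
- manip.sign_off(): hands the job in; it is judged then, once.
The state is a dict: "clock": time; "joints": joint angles; "qd": joint speeds; "effort": joint torques, N m; "eef_pos": TCP position; "eef_rot": TCP orientation; "wrist_force": force on the tool from outside, world axes, zero at the start; "moment": the same for the moment, N m; "finger_gap": finger opening in mm; "finger_force": force on a finger pad.
Only numpy, scipy, OpenCV 4.12 (cv2) and the standard library are available. Lean on these libraries where they do the work, as an engineer would, in place of code of your own. Each camera call takes 0.05 s, during which the arm holds its last target. There are 200 camera calls.

TASK

Ease the little green ratchet press by one notch, pushing with a fingertip only. First lift the red pawl out of the toothed wheel by pushing its upright lever over to the right until the pawl has fallen back and stays there, then push the handle so that its top goes to the right and the wheel turns back by one tooth. Finally push the pawl back over to the left so that it drops into the new notch, be gentle with the mechanism, and do not shift or pick up the spool, jar and wax block standing round the press.

Things in the scene. Friction and masses are not known exactly. Their poses are not given: they have to be found in the camera images.
- press: green press, fixed: base 150 x 230 x 14 mm. Origin on the worktop below the wheel; x to the rear, y left, z up (front faces -x, the robot, at yaw 0; left and right are as seen from the robot). Wheel and pawl move in its plane x = 0, the handle at x = -45 mm. Green head: front at x = 18, top at z = 185 mm. Rod and foot at x = 35 (top below z = 235) rise as the wheel turns back; leather block under it
- wheel_axis (a point): point on the wheel's axis in the plane of the handle; 130 mm above the worktop. The axis runs along the press's x
- upper_knob (a point): centre of the upper black ball knob (20 mm diameter) of the four-spoke handle, fixed to the steel ratchet wheel (10 teeth, 100 mm over the teeth). 85 mm from the axis; 18 degrees left of straight up at wheel angle 0, 18 degrees right of it at one notch back. Spokes 9 mm thick, 90 degrees apart
- ratchet_wheel (a joint): angle of wheel and handle (rad), growing clockwise seen from the robot (backward: top goes right). 0: pawl midway in the first notch (starts within 0.06); 0.628: one notch back, pawl midway in the next. Pawl down: 0.11 rad of play either way, then blocked backward. Stays where it is left; about 1 N at a knob turns it. Range -0.12 to 2.4
- pawl_pivot (a point): pivot of the red pawl, fixed to the press 75 mm right of the wheel axis and 42 mm above it, in the wheel's plane. The pawl's arm (10 mm thick) runs from it 67 mm to the left, rising 15 mm (top 21 mm above the pivot at its end); its nose hooks down between the teeth. The lever stands upright on the pivot
- pawl_ball (a point): centre of the red ball (18 mm diameter) on the end of the pawl's steel lever (9 mm thick), 56 mm from the pivot; straight above the pivot when the pawl is down in a notch, to its right and a little below it when the pawl is thrown back
- pawl (a joint): angle of the red pawl (rad), growing clockwise seen from the robot (lever goes right, nose up). 0: nose fully down in a notch; about 0.18: nose on top of a tooth; 1.75: thrown back on its stop, the arm upright, leaning 23 degrees to the right. Under 1.5 N at the lever moves it; it falls by its weight: above about 0.8 back to the stop, below that into the wheel
- spool: wooden thread spool, 39 mm diameter, 58 mm tall, loose, to the left of the press; origin under its centre
- jar: small clear jar with white lid and blue pigment, 48 mm diameter, 58 mm tall, loose, behind the press; origin under its centre
- wax: yellow wax block, 40 x 55 x 18 mm, loose, to the right of the press; origin under its centre

How it is judged (in metres and radians):
On the way, in this order (a step that is already met when the one before it is completed fails the run):
1. the pawl is thrown back while the wheel is still in its first notch (value of joint pawl above 1.4 rad and value of joint ratchet_wheel below 0.25 rad), for 0.2 s.
2. the wheel is pushed back one notch with the pawl still up (value of joint ratchet_wheel between 0.428 and 0.788 rad and value of joint pawl above 1 rad), for 0.2 s.
At the end, for the whole second after the job is handed in: the wheel is one notch back (0.43 to 0.79 rad), the pawl is down in that notch (under 0.08 rad), both are at rest, and spool, jar and wax block are within 20 mm of where they stood (value of joint ratchet_wheel between 0.428 and 0.788 rad and value of joint pawl below 0.08 rad and velocity of joint pawl between -0.1 and 0.1 rad/s and velocity of joint ratchet_wheel between -0.1 and 0.1 rad/s and distance of each of spool, jar, wax from where it was at the start of the episode below 0.02 m); the robot touches nothing.
It fails at once if the spool, jar or wax block is shifted by more than 20 mm or picked up (distance of any of spool, jar, wax from where it was at the start of the episode above 0.02 m).
It fails at once if the pawl or the wheel is pushed with more than 30 N (contact force between any of the arm, the fingers and pawl above 30 N or contact force between any of the arm, the fingers and ratchet_wheel above 30 N).
It also fails if it takes over 53 s, if anything falls off the work surface, if the arm or the gripper's body presses on something with over 40 N, if the wrist force passes 120 N, or if a joint passes its speed limit or range.

## Working session

There is one attempt and no reset: what is moved stays moved. The work goes in short steps, Python scripts to look and compute and a tool call to move; the robot and the scene stay as the last step left them, time stands still between calls to the robot, and variables do not carry over. Pictures are saved under pics/ and viewed, at most 10 in all, crops included, and the job is handed in when it is done.

Besides the shell and the picture viewer there is one more tool, called in YAML: its name, and indented under it one key for each argument. step_arm: Moves the arm, as the interface text tells. Its arguments: {"type":"object","properties":{"series":{"type":"array"},"squeeze":{"type":"number"}},"required":["series"]}

```bash
mkdir -p pics; cat > h.py <<'E'
import numpy as np, cv2
from cell import manip
from scipy.spatial.transform import Rotation as R
def rot(o):
    o=np.array(o,float)
    return o if o.shape==(3,3) else (R.from_euler('xyz',o).as_matrix() if o.size==3 else R.from_quat(o).as_matrix())
def cam(n):
    i=manip.camera_info(n); p,d=manip.camera(n); return i,p,d
def pts(i,d,uv):
    f=d.shape[0]/2/np.tan(np.radians(i['fovy'])/2)
    uv=np.atleast_2d(uv).astype(int); z=d[uv[:,1],uv[:,0]]
    c=np.stack([(uv[:,0]-i['cx'])/f*z,(uv[:,1]-i['cy'])/f*z,z],1)
    return c@rot(i['orientation']).T+np.array(i['eye'])
E
python3 - <<'E'
from h import *
s=manip.read_state(); print(s)
ims=[]
for n in('scene','side'):
    i,p,d=cam(n); print(n,i); cv2.imwrite(f'pics/{n}0.png',p); np.savez(f'{n}0.npz',p=p,d=d)
E
```

```text
{'clock': 0.0, 'joints': array([-1.24957691e+00,  3.00456071e-01,  1.52158272e+00,  8.96588896e-06,
        1.32070785e+00, -6.65940774e-02]), 'qd': array([ 0.00044269, -0.00132325,  0.00094043, -0.00067756, -0.00202018,
       -0.00024382]), 'effort': array([ 4.41848943e-04, -5.31808448e+01, -3.52735376e+01,  7.08719459e-02,
        2.44613987e-02, -8.55178951e-05]), 'eef_pos': array([ 207.91820151, -508.92984401,  229.8938672 ]), 'eef_rot': array([-3.14044180e+00, -8.54573133e-05,  3.87811223e-01]), 'wrist_force': array([-0.21914168, -0.57093454,  0.82882502]), 'moment': array([-0.00676846, -0.01115743, -0.01775237]), 'finger_force': 0.0, 'finger_gap': 93.64156007393166}
scene {'fovy': 53.56231651701726, 'cx': 284.9362514662893, 'cy': 212.01504716220478, 'eye': array([ -9.98227124, 788.25305019, 590.44141916]), 'orientation': array([-2.01020168,  0.02318235, -2.47607043])}
side {'fovy': 56.26770609779008, 'cx': 281.32290518906495, 'cy': 216.9489968131631, 'eye': array([ 540.102318  , -728.54769992,  508.38796387]), 'orientation': array([-2.00632387,  0.02514836, -0.07393935])}
```

View pics/scene0.png

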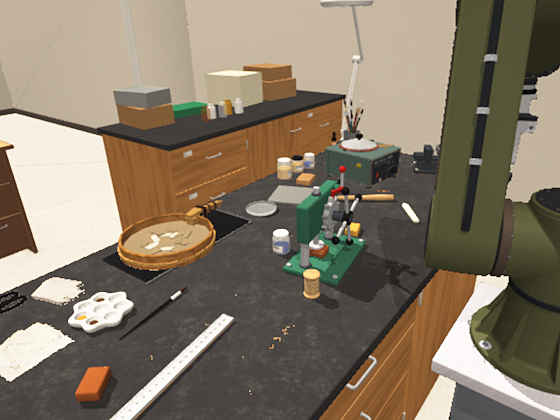

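View pics/side0.png

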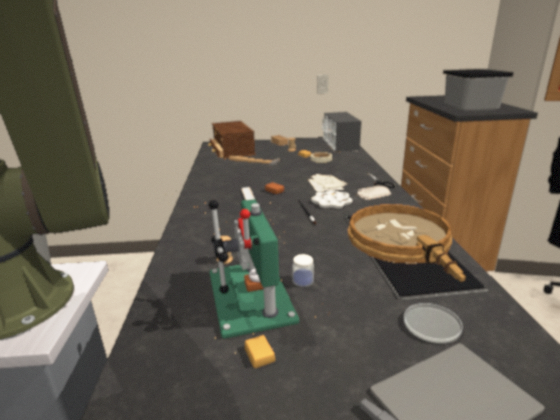

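The scene view shows the press at (330,230), with the pawl ball at (343,170), the spool at (312,284) and the jar at (281,241). The side view shows the press at (250,270), with the red ball at (245,213), the upper knob at (214,205) and the wax at (260,351).

```bash
python3 - <<'E'
from h import *
G=[]
for n,box in(('scene',(270,155,385,300)),('side',(200,180,320,370))):
    i=manip.camera_info(n); z=np.load(n+'0.npz'); p,d=z['p'],z['d']
    hsv=cv2.cvtColor(p,cv2.COLOR_BGR2HSV); m0=np.zeros(d.shape,bool); m0[box[1]:box[3],box[0]:box[2]]=1
    H,S,V=hsv[...,0],hsv[...,1],hsv[...,2]
    for c,m in dict(green=(H>60)&(H<90)&(S>100),red=((H<5)|(H>174))&(S>170)&(V>90),yellow=(H>12)&(H<28)&(S>120)&(V>120),blue=(H>100)&(H<125)&(S>60)).items():
        m=m&m0&(d>0); v,u=np.nonzero(m); P=pts(i,d,np.stack([u,v],1))
        if c=='green':
            k=P[abs(P[:,2]-14)<4]; G.append(k); print(n,'base',cv2.minAreaRect(k[:,:2].astype(np.float32)),len(k))
            t=P[P[:,2]>180]; print(' head top',t.mean(0) if len(t) else None, np.percentile(P[:,2],99))
        else:
            nn,l,st,ce=cv2.connectedComponentsWithStats(m.astype(np.uint8))
            for q in range(1,nn):
                if st[q,4]>15:
                    a=P[l[v,u]==q]; print(n,c,st[q],ce[q].round(1),'mean',a.mean(0).round(1),'min',a.min(0).round(),'max',a.max(0).round())
    x,y,w,h=box[0],box[1],box[2]-box[0],box[3]-box[1]
    cv2.imwrite(f'pics/{n}c.png',cv2.resize(p[y:y+h,x:x+w],None,fx=600/h*.99,fy=600/h*.99,interpolation=cv2.INTER_CUBIC))
k=np.vstack(G); print(cv2.minAreaRect(k[:,:2].astype(np.float32)))
E
```

```text
scene base ((510.9876708984375, -30.84320068359375), (149.00833129882812, 230.49069213867188), 11.090943336486816) 1381
 head top [530.3834632  -15.18416602 182.44816449] 183.6860127686857
scene red [339 166   7   6  32] [342.  168.7] mean [ 536.6 -144.8  213.5] min [ 508. -544.   58.] max [ 770. -100.  234.]
scene red [331 186  13  11  58] [336.  190.7] mean [506.  -66.6 182.2] min [ 459. -110.  172.] max [530. -15. 218.]
scene yellow [270 155  23  20 165] [275.4 161.8] mean [ 1791.7 -1363.7  -334.9] min [ 1009. -1577.  -413.] max [1827. -432.   52.]
scene yellow [292 163  10   3  20] [296.2 163.6] mean [ 983.  -531.8   35.5] min [ 968. -553.   28.] max [ 999. -521.   41.]
scene yellow [296 173  19  13 182] [305.1 178.5] mean [ 885.4 -459.4   13. ] min [ 851. -564.   -5.] max [ 959. -416.   21.]
scene yellow [362 195  23   5  89] [373.  197.5] mean [ 585.  -447.    10.3] min [ 550. -485.   -4.] max [ 641. -421.   18.]
scene yellow [338 196   6   4  20] [340.2 197.4] mean [ 677.3 -380.    11.3] min [ 667. -391.    5.] max [ 687. -372.   16.]
scene yellow [348 196   7   4  18] [351.  
[... 507 characters left out ...]
6  27. ] min [606.  11.   7.] max [633.  37.  41.]
side base ((511.0762023925781, -39.07213592529297), (145.2590789794922, 222.8833770751953), 10.7531156539917) 2507
 head top [541.15159552 -76.83828857 185.88656688] 187.35631079104454
side red [239 209  11  24 102] [243.  217.3] mean [511.6 -96.2 216.7] min [ 501. -120.  182.] max [523. -47. 238.]
side red [245 241   6   6  31] [247.3 243.5] mean [ 516.8 -117.9  175.7] min [ 513. -121.  170.] max [ 521. -114.  181.]
side yellow [245 335  30  33 665] [259.5 350.7] mean [ 528.3 -210.8   16.3] min [ 503. -234.   -0.] max [ 553. -155.   22.]
((511.17803955078125, -32.96324157714844), (149.09046936035156, 234.40310668945312), 10.950494766235352)
```

View pics/scenec.png

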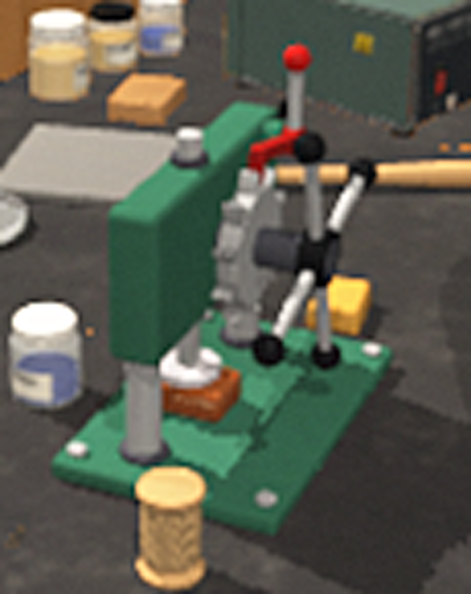

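View pics/sidec.png

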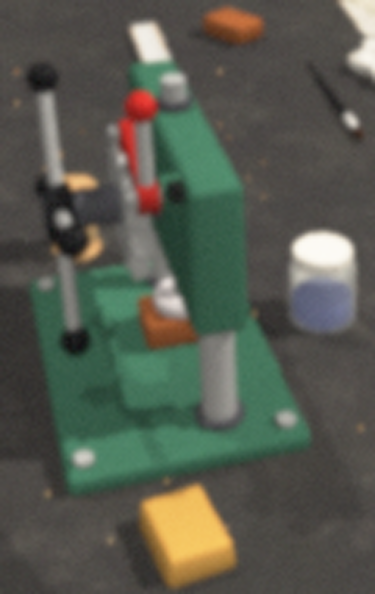

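Next I'll triangulate the red ball, the upper knob and the pivot from the two views.

```bash
cat >> h.py <<'E'
def ray(i,uv):
    f=210/np.tan(np.radians(i['fovy'])/2)
    r=rot(i['orientation'])@np.array([(uv[0]-i['cx'])/f,(uv[1]-i['cy'])/f,1]); return np.array(i['eye']),r/np.linalg.norm(r)
def tri(a,b):
    A=0;B=0;rs=[ray(manip.camera_info('scene'),a),ray(manip.camera_info('side'),b)]
    for o,r in rs: M=np.eye(3)-np.outer(r,r); A=A+M; B=B+M@o
    x=np.linalg.solve(A,B); return x,[np.linalg.norm((np.eye(3)-np.outer(r,r))@(x-o)) for o,r in rs]
yaw=np.radians(10.95); Rp=np.array([[np.cos(yaw),-np.sin(yaw)],[np.sin(yaw),np.cos(yaw)]])
E
python3 - <<'E'
from h import *
for nm,a,b,loc in (('ball',(342.2,168.9),(245.1,213.6),(0,-75,228)),('knob',(345.7,190.9),(213.8,204.6),(-45,26,211)),('lowknob',(349.3,241.5),(224,289),(-45,-26,49))):
    x,e=tri(a,b); print(nm,x.round(1),np.round(e,1),'origin',(x[:2]-Rp@loc[:2]).round(1), x[2]-loc[2])
c=np.array([511.2,-31.9]); print('base centre',c)
E
```

```text
ball [ 515.3 -107.4  228.3] [1.2 1.2] origin [501.1 -33.8] 0.28563139292097617
knob [452.3 -19.1 211.1] [1.6 1.6] origin [501.4 -36.1] 0.08118708559231891
lowknob [461.5 -67.3  47.4] [0.6 0.6] origin [500.8 -33.2] -1.562782697589391
base centre [511.2 -31.9]
```

step_arm:
  series: [0,0,40,0,1,0,0,40,0,1,0,0,30,0,1,25,36,0,0.1145,1,25,36,0,0.1145,1,25,36,0,0.1145,1,25,36,0,0.1145,1,25,36,0,0.1145,1,25,36,0,0.1145,1,25,36,0,0.1145,1,25,36,0,0.1145,1,25,36,0,0.1145,1,25,36,0,0.1145,1,25,36,0,0.1145,1,25,36,0,0.1145,1,0,0,0,0,1,0,0,0,0,1]
  squeeze: 20

```text
clock: 2.22
eef_pos: [507.7, -77.5, 340.2]
eef_rot: [-3.141, -0.0, 1.761]
wrist_force: [-0.2, 0.4, -0.8]
finger_gap: 0.4
finger_force: 0.0
```

step_arm:
  series: [2,-1,-20,0,1,0,0,-25,0,1,0,0,-25,0,1,0,0,-20,0,1,0,0,-10,0,1,0,0,-6,0,1,0,0,0,0,1,0,0,0,0,1]

```text
clock: 3.22
eef_pos: [510.2, -78.2, 235.1]
eef_rot: [3.141, 0.0, 1.762]
wrist_force: [0.2, -0.0, -0.6]
finger_gap: 0.5
finger_force: 0.0
```

```bash
cat > look.py <<'E'
from h import *
import sys
i,p,d=cam('side'); j,q,e=cam('scene')
a=cv2.resize(p[140:320,170:310],(389,500),interpolation=cv2.INTER_CUBIC); b=cv2.resize(q[120:300,260:400],(389,500),interpolation=cv2.INTER_CUBIC)
cv2.imwrite('pics/%s.png'%sys.argv[1],np.hstack([a,b])); print(manip.read_state()['wrist_force'])
E
python3 look.py a1
```

```text
[-0.41157113  0.57305464  0.42729117]
```

View pics/a1.png

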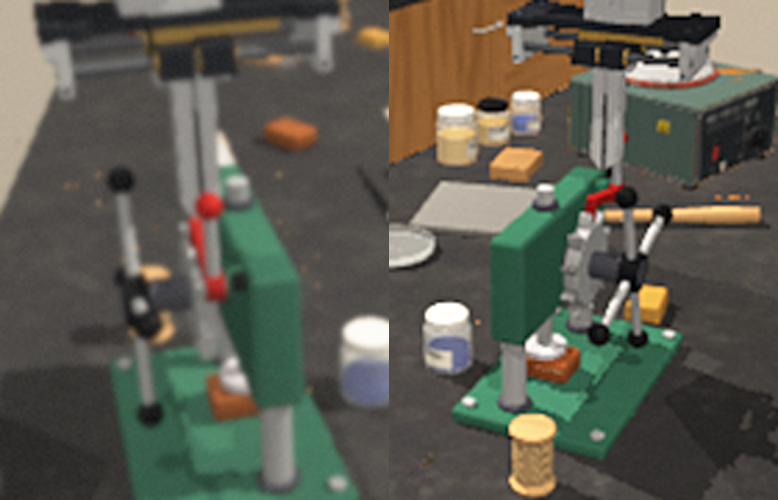

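The closed fingertip is just left of the red ball and clear of the arm, with the ball at (209,205) in the left half of the picture. Now I'll push to the right.

step_arm:
  series: [0,0,-4,0,1,0.76,-3.93,0,0,1,0.76,-3.93,0,0,1,0.76,-3.93,0,0,1,0.76,-3.93,0,0,1,0.76,-3.93,0,0,1,0.76,-3.93,0,0,1,0.76,-3.93,0,0,1,0.76,-3.93,0,0,1,0.76,-3.93,0,0,1]

```text
clock: 4.58
eef_pos: [516.9, -113.8, 230.4]
eef_rot: [-3.142, -0.0, 1.762]
wrist_force: [0.3, 0.5, 0.6]
finger_gap: 0.5
finger_force: 0.3
```

step_arm:
  series: [0.76,-3.93,0,0,1,0.76,-3.93,0,0,1,0.76,-3.93,0,0,1,0.76,-3.93,0,0,1,0.76,-3.93,0,0,1,0.76,-3.93,0,0,1,0.76,-3.93,0,0,1,0.76,-3.93,0,0,1,0,0,0,0,1,0,0,0,0,1,0,0,0,0,1]

```text
clock: 5.95
eef_pos: [522.9, -144.9, 230.4]
eef_rot: [-3.142, 0.0, 1.762]
wrist_force: [-0.2, -0.3, -0.2]
finger_gap: 0.4
finger_force: 0.2
```

```bash
python3 look.py a2
```

```text
[ 0.63787688 -0.28585523 -0.31335689]
```

View pics/a2.png

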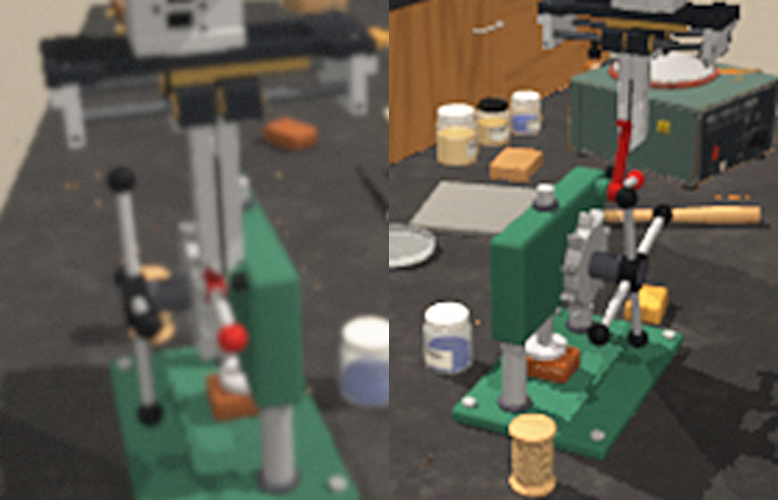

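The pawl is thrown back, with the ball low on the right at (233,337) and the arm upright. I'll lift off and go to the left of the upper knob.

step_arm:
  series: [1,-5,10,0,1,1,-5,30,0,1,0,0,30,0,1,0,0,30,0,1,-20,40,0,0,1,-20,45,0,0,1,-20,45,0,0,1,-20,45,0,0,1,0,0,0,0,1,0,0,-25,0,1,0,0,-25,0,1,0,0,-25,0,1,0,0,-20,0,1,0,0,-10,0,1,0,0,0,0,1,0,0,0,0,1]

```text
clock: 8.05
eef_pos: [445.3, 19.9, 226.3]
eef_rot: [3.14, 0.0, 1.762]
wrist_force: [0.0, -0.1, -0.4]
finger_gap: 0.1
finger_force: 0.0
```

step_arm:
  series: [0.76,-3.93,0,0,1,0.76,-3.93,0,0,1,0.76,-3.93,0,0,1,0.76,-3.93,0,0,1,0.76,-3.93,0,0,1,0.76,-3.93,0,0,1,0.76,-3.93,0,0,1,0.76,-3.93,0,0,1,0.76,-3.93,0,0,1,0.76,-3.93,0,0,1,0.76,-3.93,0,0,1,0.76,-3.93,0,0,1,0.76,-3.93,0,0,1,0.76,-3.93,0,0,1,0.57,-2.95,0,0,1,0.57,-2.95,0,0,1,0.38,-1.96,0,0,1,0.38,-1.96,0,0,1]

```text
clock: 10.3
eef_pos: [457.4, -44.9, 225.3]
eef_rot: [-3.141, -0.0, 1.762]
wrist_force: [0.5, 1.2, -1.2]
finger_gap: 0.1
finger_force: 0.6
```

step_arm:
  series: [0.38,-1.96,0,0,1,0.38,-1.96,0,0,1,0.38,-1.96,0,0,1,0,0,0,0,1,0,0,0,0,1,0,0,0,0,1]

```text
clock: 11.05
eef_pos: [458.6, -50.7, 225.5]
eef_rot: [3.141, 0.0, 1.762]
wrist_force: [0.5, -0.7, -0.5]
finger_gap: 0.3
finger_force: 0.0
```

```bash
python3 look.py a3
```

```text
[-0.13733675 -0.003654    0.31301274]
```

View pics/a3.png

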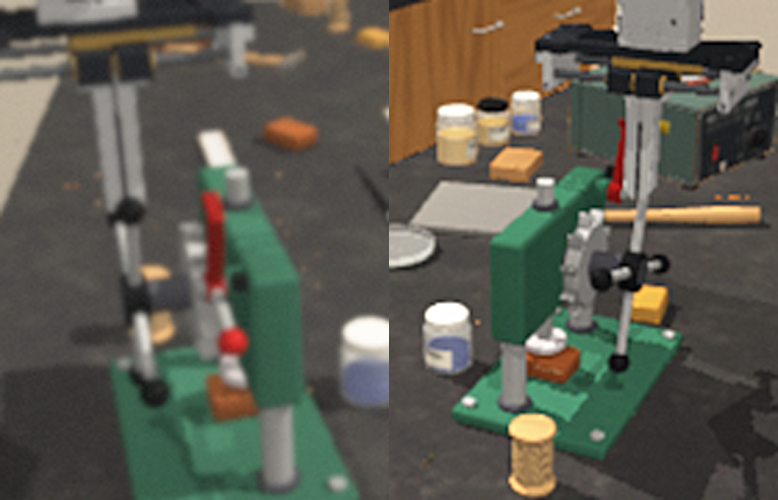

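The upper knob has moved right to (128,211), and the pawl arm is still upright. I'll check the wheel angle from the knob pixels.

```bash
cat > ang.py <<'E'
from h import *
def ang(n,uv,ref):
    o,r=ray(manip.camera_info(n),uv); nx=np.array([*Rp[:,0],0]); c=np.array([501.2,-34.2,130])-45*nx
    x=o+r*((c-o)@nx)/(r@nx)-c; y=x[:2]@Rp[:,1]; z=x[2]
    a=np.arctan2(-y,z)-ref; print(n,y.round(1),z.round(1),'wheel',((a+np.pi)%(2*np.pi)-np.pi).round(3))
E
python3 - <<'E'
from ang import *
ang('side',(213.8,204.6),-np.pi/10);ang('scene',(345.7,190.9),-np.pi/10)
ang('side',(216.1,216),-np.pi/10)
ang('side',(170+153*.36,140+390*.36),np.pi*.9);ang('scene',(260+231*.36,120+362*.36),np.pi*.9)
E
```

```text
side 5.7 89.5 wheel 0.25
scene 19.3 78.4 wheel 0.072
side -22.4 78.1 wheel 0.594
side -77.3 -27.8 wheel -0.912
scene 19.7 -86.1 wheel 0.539
```

step_arm:
  series: [-1,5,0,0,1,-2,10,0,0,1,0,0,25,0,1,0,0,40,0,1,0,0,40,0,1,0,0,0,0,1]

```text
clock: 11.9
eef_pos: [456.1, -35.2, 333.0]
eef_rot: [3.137, 0.002, 1.762]
wrist_force: [0.5, 0.2, -0.4]
finger_gap: 0.9
finger_force: 0.0
```

```bash
cat > k.py <<'E'
from ang import *
# knob pixels: dark blobs whose depth points lie near the handle plane, at radius > 72 mm
C=np.array([501.2,-34.2])
for n in('scene','side'):
    i,p,d=cam(n); m=(p.max(2)<60)&(d>0); v,u=np.nonzero(m); P=pts(i,d,np.stack([u,v],1))
    L=(P[:,:2]-C)@Rp; z=P[:,2]-130; r=np.hypot(L[:,1],z)
    k=(abs(L[:,0]+45)<16)&(r>68)&(r<100); mm=np.zeros(d.shape,np.uint8); mm[v[k],u[k]]=1
    nn,l,st,ce=cv2.connectedComponentsWithStats(mm)
    for q in range(1,nn):
        if st[q,4]>6:
            s=l[v,u]==q; print(n,ce[q].round(1),st[q,4],'local y,z',L[s,1].mean().round(1),z[s].mean().round(1),end=' '); ang(n,ce[q],0)
    cv2.imwrite(f'pics/k_{n}.png',p)
E
python3 k.py
```

```text
scene [352.2 183.8] 40 local y,z -22.1 82.1 scene -27.9 79.8 wheel 0.337
scene [357.6 215. ] 25 local y,z -77.3 -27.2 scene -89.1 -33.0 wheel 1.926
scene [335.8 220.7] 53 local y,z 85.7 29.0 scene 81.5 26.8 wheel -1.253
scene [342.  250.5] 40 local y,z 33.3 -79.0 scene 29.1 -81.6 wheel -2.799
side [215.5 215.6] 101 local y,z -19.7 77.7 side -7.3 72.2 wheel 0.101
side [223.7 280.1] 103 local y,z -66.6 -33.4 side -44.3 -48.6 wheel 2.402
```

Averaged over the four knobs in the scene view, the wheel angle is about 0.65, so it's one notch back. Now I'll go to the right of the upright pawl arm.

step_arm:
  series: [18,-33,0,0,1,18,-33,0,0,1,18,-33,0,0,1,17,-33,0,0,1,0,0,0,0,1,0,0,-25,0,1,0,0,-25,0,1,0,0,-20,0,1,0,0,-15,0,1,0,0,-8,0,1,0,0,0,0,1,0,0,0,0,1]

```text
clock: 13.5
eef_pos: [526.8, -167.7, 238.1]
eef_rot: [3.141, 0.001, 1.762]
wrist_force: [0.2, 0.1, -0.8]
finger_gap: 0.8
finger_force: 0.0
```

step_arm:
  series: [-0.76,3.93,0,0,1,-0.76,3.93,0,0,1,-0.76,3.93,0,0,1,-0.76,3.93,0,0,1,-0.76,3.93,0,0,1,-0.76,3.93,0,0,1,-0.76,3.93,0,0,1,-0.76,3.93,0,0,1,-0.76,3.93,0,0,1,-0.76,3.93,0,0,1,-0.76,3.93,0,0,1,-0.76,3.93,0,0,1,-0.76,3.93,0,0,1]

```text
clock: 15.12
eef_pos: [516.7, -116.4, 237.5]
eef_rot: [3.141, 0.0, 1.762]
wrist_force: [0.2, -0.1, -0.0]
finger_gap: 0.4
finger_force: 0.3
```

step_arm:
  series: [-0.76,3.93,0,0,1,-0.76,3.93,0,0,1,-0.76,3.93,0,0,1,-0.76,3.93,0,0,1,-0.76,3.93,0,0,1,-0.76,3.93,0,0,1,-0.76,3.93,0,0,1,-0.76,3.93,0,0,1,-0.76,3.93,0,0,1,-0.76,3.93,0,0,1,-0.76,3.93,0,0,1,-0.76,3.93,0,0,1,-0.76,3.93,0,0,1,0,0,0,0,1,0,0,0,0,1]

```text
clock: 17.0
eef_pos: [506.8, -65.5, 237.5]
eef_rot: [-3.142, 0.0, 1.762]
wrist_force: [0.4, 0.2, 0.9]
finger_gap: 0.7
finger_force: 0.0
```

step_arm:
  series: [0,0,20,0,1,0,0,40,0,1,0,0,40,0,1,0,0,0,0,1,0,0,0,0,1]

```text
clock: 17.62
eef_pos: [506.6, -65.5, 336.4]
eef_rot: [-3.14, -0.0, 1.762]
wrist_force: [0.1, 0.7, -0.3]
finger_gap: 0.3
finger_force: 0.0
```

```bash
python3 look.py a4; python3 k.py
```

```text
[0.76677342 0.07209474 0.55227857]
scene [352.1 183.9] 42 local y,z -22.1 81.8 scene -27.5 79.6 wheel 0.333
scene [357.6 215. ] 25 local y,z -76.4 -26.8 scene -89.1 -33.0 wheel 1.926
scene [335.8 220.7] 53 local y,z 85.5 28.9 scene 81.5 26.8 wheel -1.253
scene [342.  250.4] 39 local y,z 33.0 -78.9 scene 28.9 -81.4 wheel -2.8
side [215.3 215.6] 96 local y,z -20.2 77.9 side -4.1 70.8 wheel 0.058
side [223.8 280.2] 100 local y,z -67.3 -33.1 side -47.7 -46.4 wheel 2.342
```

View pics/a4.png

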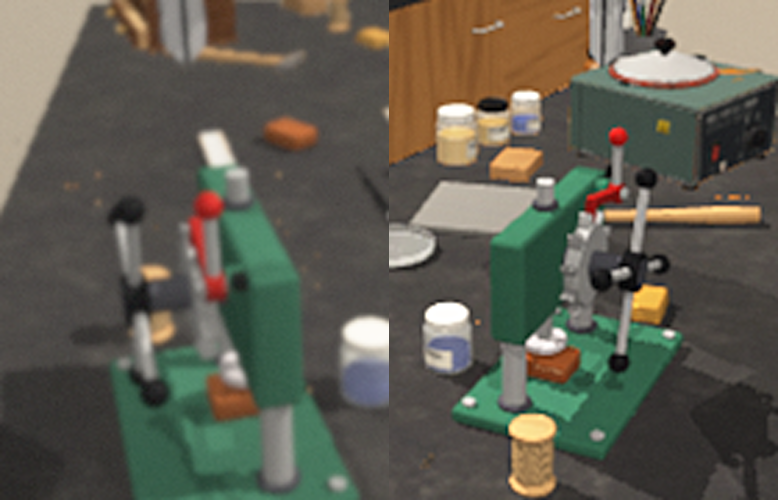

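The pawl is down again, with the ball upright at (208,205) in the left half, where it was before. The wheel is at about 0.65. I'll compare the ball's pixel with the first picture, then hand in.

```bash
python3 - <<'E'
from h import *
for n,(x,y,w,h) in dict(scene=(330,155,30,21),side=(232,200,25,19)).items():
    for f in(f'pics/{n}0.png',f'pics/k_{n}.png'):
        p=cv2.imread(f)[y:y+h,x:x+w]; H=cv2.cvtColor(p,cv2.COLOR_BGR2HSV)
        m=((H[...,0]<6)|(H[...,0]>173))&(H[...,1]>150)&(H[...,2]>90); v,u=np.nonzero(m); print(n,(u.mean()+x).round(2),(v.mean()+y).round(2),m.sum())
E
```

```text
scene 342.0 168.58 36
scene 342.0 168.58 36
side 244.13 213.7 82
side 244.22 213.76 80
```

```bash
python3 -c "
from cell import manip
print(manip.sign_off())"
```

```text
the job is handed in; nothing more can be done
None
```

The press is eased back one notch (wheel at about 0.65 rad) with the pawl down in the new notch and the spool, jar and wax block never approached; the job is handed in, but no verdict was shown.

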